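Pin the swing cover to a microscope heating stage

ROBOT

A 6-joint arm with a two-finger parallel gripper is mounted at the origin on the work surface. World frame = base frame: x ahead of the robot, y to its left, z up, the work surface at z = 0. Lengths are in m, angles in rad, forces in N, time in s.
With the tool pointing down it reaches from about 0.3 to 0.85 m from the base axis. Payload 4.2 kg.
Tool frame: the origin (TCP) lies on the centre line of the jaws, within the pads' length; the fingertips stand 14 mm ahead of it and the grasp point (between the pads) lies 5 mm behind it (r.tip_reach is the distance from the TCP to the fingertips, in m); z points along the fingers, y is the line along which they close (so a half turn about z gives the same grasp; the last joint's range is limited). The gripper opens to 91 mm and grips with 3 to 60 N. Pads are 32 mm wide; open, the fingers measure 118 mm over their backs; the gripper's body (76 mm by 178 mm) begins 60 mm behind the grasp point.
Start: joints at [-1.262, 0.32, 1.565, -0, 1.257, -0.02], TCP at [0.186, -0.544, 0.206] pointing down, gripper open.
Joint ranges: [-3.11, 3.11], [-0.84, 2.01], [0.21, 2.61], [-1.34, 4.49], [0.05, 2.63], [-2.56, 2.56]. Speed limits (rad/s): [2.57, 2.57, 3.14, 3.14, 3.14, 3.14].

INTERFACE

Orientations are given as [roll, pitch, yaw] about the fixed x, y, z axes, in that order (R = Rz(yaw) Ry(pitch) Rx(roll)).
In Python, from station import r, camera, order, masks_of, mark_of gives the robot as it stands.
- The arm moves only by the tool step_arm, never from a script. Its argument "plan" is one flat list of numbers, 7 for each row, row after row: the shift along the tool's x, y, z normalised to -1 to 1, where 1 is 0.75 m, then the turn, a rotation vector about the tool's x, y, z normalised to -1 to 1, where 1 is 30 degrees, then the gripper's target within -1 to 1 (fully open at 1, half-way at 0, shut at -1). In form: [x, y, z, rx, ry, rz, jaw, x, y, z, rx, ry, rz, jaw, ...]. A call has exactly 8 rows; each row is the pose to reach, as a shift and turn from the pose commanded when the call began, along the tool's axes at that moment; what a row does not reach only later rows make up. A row lasts 1/8 s, in which the tool goes at most 62.5 mm and 10.7 degrees, less where a joint would pass 70% of its speed; a pose out of reach is approached as far as the arm can. A call with a number of a shift or a turn outside -1 to 1 is refused whole. A call with a gripper value outside its range is refused whole. The fingers move at their own pace and stop on an object; "squeeze" is the grip in N (left out, the last holds). Time passes only in rows, so rows that repeat a pose let the fingers close, or fill a call up. It gives the time, the measured TCP pose, the force, the opening and the grip force at its end, in the units of the state.
- r.read_state(): the state, without advancing time (a new reading comes with each control period).
- camera(name): name is "scene" or "top" or "wrist"; returns a dict with "img" (400x640x3 uint8, red, green, blue), "K" (3x3 intrinsics, pixels), "k1" (the pictures are not rectified: a ray, as slopes to the right and down, at radius r is drawn at 1 + k1 r^2 times it, then the intrinsics apply), "T" (4x4, takes a point from camera to world coordinates). Camera axes: x right, y up, looking along -z (the intrinsics and any distortion apply to the point x, -y, -z); pixel columns grow to the right and rows downward; lengths in m; the calibration is good to about 2 mm. A picture is of the moment at which its call begins. There is no depth.
- order.finish_job(): hands the job in; it is judged then, once.
Trained networks look in a picture, given as the dict that the camera call returned (one of the last four; its "shot" number tells which), for a name from the list of things; names that differ only in an ending like _2 or _b are one class to them, and where a whole thing is asked for, a point or a joint stands for the part that bears it (a point fixed in the world has none). Each returns a list of dicts, best first, with "p" (0 to 1); they miss things now and then, are a little off and sometimes report something else, mostly with a low value. They report only what shows in the picture. A call takes as long as a camera call.
- masks_of(picture, thing): "region" (400x640 bool, what is visible of it).
- mark_of(picture, thing): "position" ([x, y, z] in m, in the coordinates of the camera as it stood for that picture, good to about 4 mm: a listed point, or the origin of a listed thing).
The state is a dict: "t": time; "joint_positions": joint angles; "joint_velocities": joint speeds; "joint_torque": joint torques, N m; "ee_pos": TCP position; "ee_rot": TCP orientation; "force": force on the tool from outside, world axes, zero at the start; "ft_torque": the same for the moment, N m; "grip_width": finger opening in m; "finger_force": force on a finger pad.
Only numpy, scipy, OpenCV 4.12 (cv2) and the standard library are available. Lean on these libraries where they do the work, as an engineer would, in place of code of your own. Each camera call takes 0.05 s, during which the arm holds its last target. There are 200 camera calls.

TASK

Slide the loose aluminium cover on the heating stage until its steel knuckle lies over the steel bush beside the stage and the cover lies square and flat on the stage. Then take the long hinge pin with the plain round head from the rack and push it down through the cover's knuckle and the bush, feeling gently for the bush's bore (which is 7 mm off the bush's centre, in any direction) and never forcing it past about 35 N, until its collar sits fully home on the cover's knuckle; let go, and leave the other pins in the rack and the objective and vial standing.

Things in the scene. Friction and masses are not known exactly. Their poses are not given: they have to be found in the camera images.
- stage: heating stage, a fixed aluminium slab 130 (x) x 120 (y) x 40 mm high, with yaw; origin at the centre of its underside, x towards its hinge side. Close beside it on that side (+x) stands the lower hinge knuckle, an upright steel bush
- bush_centre (a point): centre of the flat top of the lower hinge knuckle, a 36 mm square steel bush on a dark round boss, top level with the stage's top (92 mm along the stage's x, 40 mm up); axes as the stage. It is eccentric: its vertical through bore, 12.5 mm wide, is centred 7 mm from this point, in any direction. It turns stiffly about this point (about 0.05 N m) and moves no other way
- cover: loose cover (about 0.3 kg): aluminium plate 118 (x) x 112 (y) x 8 mm, flat on the stage, 15 to 65 mm out of line, turned up to 0.25 rad; origin at the centre of its underside, x towards its knuckle. In line it has the stage's axes, its origin above the stage's (give or take the bore's 7 mm). It slides easily on the stage and is drawn along by the pin
- cover_grip (a point): centre of the cover's black bar grip: 14 mm thick (along the cover's x), 50 mm long (along its y), standing from 8 to 34 mm over the cover's underside; axes as the cover. 6 mm along the cover's x from the cover's origin
- cover_knuckle (a point): centre of the upper end of the bore in the upper hinge knuckle, a steel square 26 x 26 mm on the cover's ear, 16 mm high from the cover's underside, with a vertical through bore of 13 mm; 92 mm along the cover's x from its origin; axes as the cover
- pin_head (a point): centre of the hinge pin's head (steel, about 0.09 kg, upright in the rack). Head: plain cylinder 16 mm thick, 30 mm tall; below it a collar 22 mm wide, 3 mm thick; then the shank, 10 mm thick, 46 mm long, its last 6 mm tapering to 5 mm. Foot 64 mm below this point, collar's underside 18 mm below. Fully home this point is 74 mm above the bench
- pin_foot (a point): centre of the end of the hinge pin's shank. Fully home it is 10 mm above the bench, 30 mm below the top of the bush
- rack: fixed grey plastic pin rack 60 (x) x 150 (y) x 40 mm high with yaw, origin at the centre of its underside; three round holes of 12 mm, 25 mm deep, at y = -50, 0 and 50 mm on its middle line, each holding one upright pin, in any order. Gripping across the rack's x keeps the fingers off the neighbours.
- thumb_screw_head (a point): centre of the head of a short thumb screw in the rack (flat dark head 28 mm wide, 12 mm tall): not wanted, leave it
- ball_pin_head (a point): centre of the 18 mm ball of a short ball-headed pin in the rack: not wanted, leave it
- objective_mid (a point): middle of a steel microscope objective, 32 mm wide, 52 mm tall, standing on the bench beyond the stage and rack: leave it standing
- vial_mid (a point): middle of a small glass vial, 28 mm wide, 50 mm tall, standing on the bench beyond the stage and rack: leave it standing

How it is judged:
By the outcome, as a careful person would: the job done as asked, in the order asked, and still so for the second after the job is handed in, with the robot touching nothing.
It also fails if it takes over 72 s, if anything falls off the work surface, if the arm or the gripper's body presses on something with over 40 N, if the wrist force passes 120 N, or if a joint passes its speed limit or range.

## Working session

There is one attempt and no reset: what is moved stays moved. The work goes in short steps, Python scripts to look and compute and a tool call to move; the robot and the scene stay as the last step left them, time stands still between calls to the robot, and variables do not carry over. Pictures are saved under pics/ and viewed, at most 10 in all, crops included, and the job is handed in when it is done.

Besides the shell and the picture viewer there is one more tool, called after ">>>" by a JSON object that holds its "method" and its "body", one argument or row to a line. step_arm: Moves the arm, as the interface text tells. Scaled input: -1 to 1 covers 0.75 m each way for a shift and 30 degrees each way for a turn. Its arguments: {"type":"object","properties":{"plan":{"type":"array"},"squeeze":{"type":"number"}},"required":["plan"]}

```bash
ls; mkdir -p pics
cat > h.py <<'E'
import numpy as np, cv2
from scipy.spatial.transform import Rotation as R
from station import r, camera, order, masks_of, mark_of
def look(name,fn=None):
    c=camera(name)
    if fn: cv2.imwrite('pics/'+fn,c['img'][:,:,::-1])
    return c
def marks(c,things):
    for t in things:
        for m in mark_of(c,t)[:2]:
            p=c['T']@np.r_[m['position'],1]
            print(t,round(m['p'],2),np.round(p[:3],4))
def proj(c,P):
    q=np.linalg.inv(c['T'])@np.r_[P,1]; s=np.array([q[0]/-q[2],-q[1]/-q[2]])
    s=s*(1+c['k1']*(s@s)); return c['K'][:2,:2]@s+c['K'][:2,2]
def ray(c,uv,z):
    d0=(np.array(uv)-c['K'][:2,2])/np.diag(c['K'])[:2]; s=d0.copy()
    for _ in range(20): s=d0/(1+c['k1']*(s@s))
    d=c['T'][:3,:3]@np.array([s[0],-s[1],-1]); o=c['T'][:3,3]
    return o+d*(z-o[2])/d[2]
def st():
    s=r.read_state(); print({k:np.round(s[k],4) for k in ('t','ee_pos','ee_rot','force','grip_width','finger_force','ft_torque','joint_positions')}); return s
def to(P,yaw=None):
    "shift in tool axes (normalised) to world point P, turn about z"
    s=r.read_state(); M=R.from_euler('xyz',s['ee_rot']).as_matrix()
    print('shift',np.round(M.T@(np.array(P)-s['ee_pos'])/.75,4))
    if yaw is not None:
        yd=np.arctan2(M[1,1],M[0,1]); d=(yaw-yd+np.pi/2)%np.pi-np.pi/2
        print('rz for closing line yaw',yaw,':',np.round(-d/np.radians(30),4),'(deg world',np.degrees(d),')')
E
python3 - <<'E'
from h import *
st()
T=['stage','bush_centre','cover','cover_grip','cover_knuckle','pin_head','pin_foot','rack','thumb_screw_head','ball_pin_head','objective_mid','vial_mid']
for n in ('top','scene'):
    c=look(n,n+'0.png'); print(n,c['T'][:3,3]); marks(c,T)
E
```

```text
pics
{'t': np.float64(0.0), 'ee_pos': array([ 0.1855, -0.5437,  0.2047]), 'ee_rot': array([-3.1398, -0.    ,  0.3288]), 'force': array([-0.5042,  0.0909, -0.0526]), 'grip_width': np.float64(0.0913), 'finger_force': np.float64(0.0), 'ft_torque': array([-0.0304,  0.0126,  0.0525]), 'joint_positions': array([-1.262 ,  0.3203,  1.5657,  0.    ,  1.2574, -0.02  ])}
top [ 0.48461197 -0.07729974  0.82927119]
bush_centre 0.6 [0.594  0.0619 0.0448]
bush_centre 0.56 [ 0.5457 -0.2826  0.0502]
cover 0.59 [0.4828 0.0677 0.0415]
cover_grip 0.9 [0.4921 0.0688 0.0617]
cover_knuckle 0.76 [0.5709 0.0542 0.0576]
pin_head 0.63 [ 0.5437 -0.1814  0.08  ]
pin_foot 0.16 [0.4928 0.0696 0.0589]
rack 0.88 [ 0.5458 -0.2311 -0.0014]
thumb_screw_head 0.57 [ 0.5501 -0.282   0.054 ]
ball_pin_head 0.4 [ 0.546  -0.2359  0.0564]
ball_pin_head 0.32 [ 5.432e-01 -2.318e-01 -4.000e-04]
objective_mid 0.79 [ 0.7372 -0.0046  0.0288]
scene [ 1.3346914  -0.31963852  0.77848305]
stage 0.77 [ 5.037e-01  7.380e-02 -4.000e-04]
bush_centre 0.71 [0.4925 0.073  0.0592]
cover 0.75 [0.4877 0.0676 0.0379]
cover 0.64 [ 0.5472 -0.1795  0.0149]
cover_grip 0.41 [ 0.5488 -0.229   0.0544]
cover_knuckle 0.81 [0.5773 0.0532 0.0603]
pin_head 0.54 [ 0.5471 -0.184   0.0156]
pin_head 0.51 [ 0.5438 -0.1767  0.0812]
pin_foot 0.58 [ 0.5453 -0.1817  0.0154]
pin_foot 0.32 [0.5743 0.0538 0.056 ]
rack 0.65 [ 0.5506 -0.2278  0.0021]
thumb_screw_head 0.42 [ 0.5517 -0.2791  0.0519]
ball_pin_head 0.46 [ 0.5484 -0.2294  0.0527]
objective_mid 0.85 [ 0.744  -0.0037  0.0253]
objective_mid 0.65 [ 0.7481 -0.1403  0.0202]
vial_mid 0.65 [ 0.7488 -0.1385  0.0217]
```

```bash
python3 -c "
import cv2,numpy as np
a=cv2.imread('pics/top0.png');b=cv2.imread('pics/scene0.png')
" ; ls pics
```

```text
scene0.png
top0.png
```

View pics/top0.png

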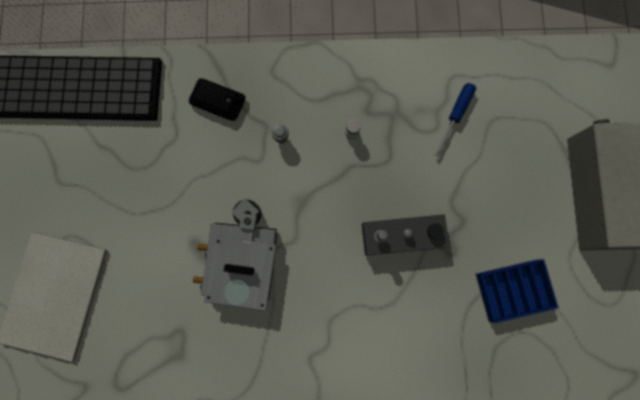

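View pics/scene0.png

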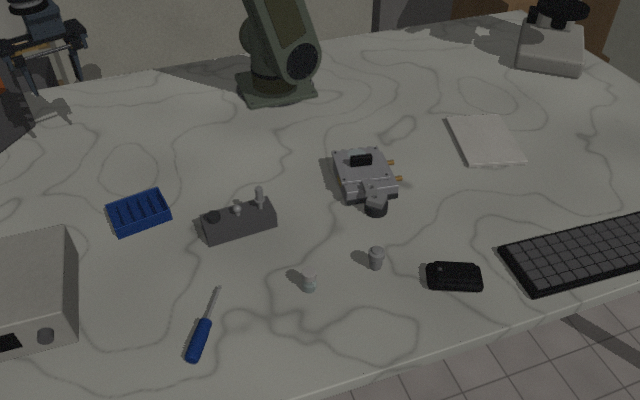

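The top view shows the stage and cover at about (240,265), bush and knuckle at (247,215), and the rack at (405,235). The wanted pin is the left one at (381,236), nearest the stage. Next I'll move above the cover.

Run:
```python
from h import *
to([0.49,0.07,0.27],-0.17)
```

```text
shift [ 0.6485 -0.644  -0.0859]
rz for closing line yaw -0.17 : -2.0473 (deg world 61.42024698770635 )
```

>>> {"method": "step_arm", "body": {
  "plan": [0.058, -0.058, -0.01, 0, 0, -0.15, 1, 0.116, -0.116, -0.02, 0, 0, -0.3, 1, 0.174, -0.174, -0.03, 0, 0, -0.45, 1, 0.232, -0.232, -0.04, 0, 0, -0.6, 1, 0.29, -0.29, -0.05, 0, 0, -0.75, 1, 0.348, -0.348, -0.06, 0, 0, -0.9, 1, 0.406, -0.406, -0.07, 0, 0, -1, 1, 0.464, -0.464, -0.08, 0, 0, -1, 1]
}}

```text
t: 2.3
ee_pos: [0.4033, -0.1006, 0.2662]
ee_rot: [3.14, -0.0, 0.853]
force: [1.2, -0.3, 0.1]
grip_width: 0.0912
finger_force: 0.0
```

Run:
```python
from h import *
to([0.49,0.07,0.27],-0.17)
```

```text
shift [ 0.2474 -0.0626 -0.0051]
rz for closing line yaw -0.17 : -1.047 (deg world 31.408502271627853 )
```

>>> {"method": "step_arm", "body": {
  "plan": [0.07, -0.018, 0, 0, 0, -0.25, 1, 0.14, -0.036, 0, 0, 0, -0.5, 1, 0.21, -0.054, 0, 0, 0, -0.75, 1, 0.247, -0.063, -0.005, 0, 0, -1, 1, 0.247, -0.063, -0.005, 0, 0, -1, 1, 0.247, -0.063, -0.005, 0, 0, -1, 1, 0.247, -0.063, -0.005, 0, 0, -1, 1, 0.247, -0.063, -0.005, 0, 0, -1, 1]
}}

```text
t: 3.3
ee_pos: [0.4887, 0.0672, 0.2694]
ee_rot: [3.141, 0.0, 1.374]
force: [0.2, 1.0, -0.1]
grip_width: 0.0914
finger_force: 0.0
```

Run:
```python
from h import *
st()
c=look('wrist','w1.png'); marks(c,['stage','bush_centre','cover','cover_grip','cover_knuckle'])
```

```text
{'t': np.float64(3.3), 'ee_pos': array([0.4887, 0.0672, 0.2694]), 'ee_rot': array([3.1414e+00, 1.0000e-04, 1.3741e+00]), 'force': array([ 0.2259,  1.0209, -0.0594]), 'grip_width': np.float64(0.0914), 'finger_force': np.float64(0.0), 'ft_torque': array([-0.0438, -0.0202, -0.0376]), 'joint_positions': array([ 1.1350e-01,  1.5360e-01,  1.6274e+00, -2.0000e-04,  1.3605e+00,
        3.1020e-01])}
bush_centre 0.59 [0.5938 0.0672 0.0401]
cover 0.9 [0.481  0.0697 0.0375]
cover_grip 0.8 [0.4868 0.0681 0.0601]
cover_knuckle 0.97 [0.5775 0.0536 0.058 ]
```

View pics/w1.png

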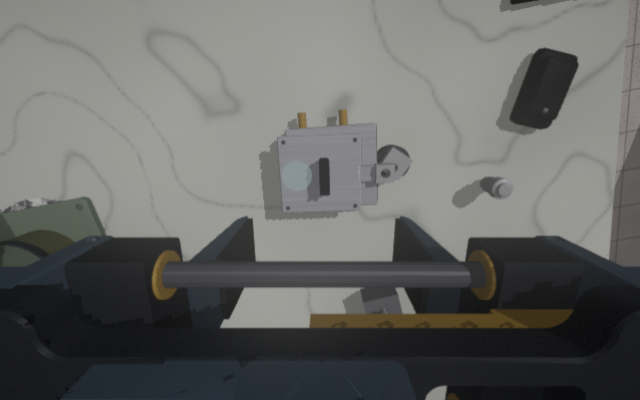

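Run:
```python
import cv2
a=cv2.imread('pics/w1.png')[110:220,270:420]
a=cv2.resize(a,None,fx=5,fy=5,interpolation=cv2.INTER_CUBIC); a=cv2.convertScaleAbs(a,alpha=1.5)
cv2.imwrite('pics/w1c.png',a)
```

```text
(no output)
```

View pics/w1c.png

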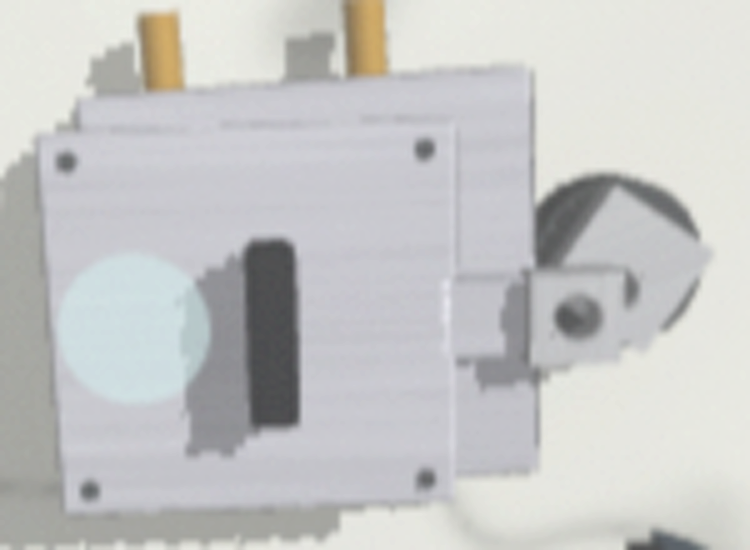

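```bash
cat >> h.py <<'E'
def cp(c,x,y,z,x0=270,y0=110,f=5): return ray(c,[x0+(x+.5)/f-.5,y0+(y+.5)/f-.5],z)
E
python3 - <<'E'
from h import *
c=camera('wrist')
a=lambda v:np.round(np.degrees(np.arctan2(v[1],v[0])),2)
TR,BR,TL=[cp(c,*p,.04) for p in ((531,67),(538,472),(78,100))]
print(TR,BR,TL,np.linalg.norm(TR-BR),np.linalg.norm(TR-TL),a(TR-BR)-90,a(TR-TL))
yaw=np.radians(((a(TR-BR)-90)+a(TR-TL))/2); ex=np.r_[np.cos(yaw),np.sin(yaw)]
mid=(TR+BR)[:2]/2; sc=mid-.065*ex; print('stage',sc,yaw,'bush',sc+.092*ex)
b1,b2=[cp(c,*p,.04) for p in ((617,185),(713,255))]
d=(b2-b1); L=np.linalg.norm(d); n=np.r_[d[1],-d[0]]/L
print('bushcorners',b1,b2,L,'centre',(b1+b2)[:2]/2+.018*n,(b1+b2)[:2]/2-.018*n,a(d))
print('bore visible right edge',cp(c,638,290,.04))
P=[cp(c,*p,.048) for p in ((42,135),(455,122),(68,513),(455,498))]
print('cover corners',P, a(P[1]-P[0]),a(P[3]-P[2]),a(P[0]-P[2])-90,'ctr',sum(P)/4)
print('knuckle',cp(c,578,316,.056),'grip',cp(c,271,335,.074))
E
```

```text
[0.57466296 0.12700484 0.04      ] [0.55964249 0.00953411 0.04      ] [0.44810409 0.14280414 0.04      ] 0.11842714084995919 0.12754122972683923 -7.290000000000006 -7.12
stage [0.50266598 0.07642176] -0.1257509726061915 bush [0.59393953 0.06488314]
bushcorners [0.59410473 0.08996615 0.04      ] [0.61884239 0.06468726 0.04      ] 0.035369111325952905 centre [0.59360866 0.06473725] [0.61933846 0.08991616] -45.62
bore visible right edge [0.59623098 0.05874304 0.04      ]
cover corners [array([0.43719389, 0.13552371, 0.048     ]), array([0.55044633, 0.11680114, 0.048     ]), array([0.41881102, 0.02664721, 0.048     ]), array([0.53309763, 0.00891162, 0.048     ])] -9.39 -8.82 -9.579999999999998 ctr [0.48488722 0.07197092 0.048     ]
knuckle [0.57506183 0.05794445 0.056     ] grip [0.48971019 0.07268554 0.074     ]
```

Run:
```python
from h import *
c=camera('wrist'); print(c['T'],c['K'])
to([0.52,0.04,0.17],-0.161)
M=R.from_euler('xyz',r.read_state()['ee_rot']).as_matrix(); print(M.T@(c['T'][:3,3]-r.read_state()['ee_pos']))
```

```text
[[ 9.81165988e-01  1.86227347e-01  5.13096377e-02  5.02987505e-01]
 [-1.93166502e-01  9.45812404e-01  2.61008811e-01  1.42051783e-01]
 [ 7.76864516e-05 -2.66004271e-01  9.63971847e-01  4.48422470e-01]
 [ 0.00000000e+00  0.00000000e+00  0.00000000e+00  1.00000000e+00]] [[281.19315861   0.         323.55017419]
 [  0.         281.19315861 199.99229839]
 [  0.           0.           1.        ]]
shift [-0.0287  0.0478  0.1324]
rz for closing line yaw -0.161 : -0.0648 (deg world 1.9446688530960394 )
[ 0.07529704 -0.00061075 -0.17913608]
```

Run:
```python
from h import *
to([0.635,-0.015,0.15])
```

```text
shift [-0.0709  0.2124  0.1591]
```

>>> {"method": "step_arm", "body": {
  "plan": [-0.018, 0.053, 0.04, 0, 0, 0, 1, -0.036, 0.106, 0.08, 0, 0, 0, 1, -0.054, 0.16, 0.12, 0, 0, 0, 1, -0.071, 0.212, 0.159, 0, 0, 0, 1, -0.071, 0.212, 0.159, 0, 0, 0, 1, -0.071, 0.212, 0.159, 0, 0, 0, 1, -0.071, 0.212, 0.159, 0, 0, 0, 1, -0.071, 0.212, 0.159, 0, 0, 0, 1]
}}

```text
t: 4.7
ee_pos: [0.6345, -0.0144, 0.1515]
ee_rot: [3.14, -0.0, 1.377]
force: [0.4, -0.1, 0.4]
grip_width: 0.0915
finger_force: 0.0
```

Run:
```python
from h import *
c=look('wrist','w2.png'); u=proj(c,[.594,.065,.04]); print(u)
x0,y0=int(u[0])-50,int(u[1])-40; print(x0,y0)
a=c['img'][y0:y0+80,x0:x0+100,::-1]
a=cv2.convertScaleAbs(cv2.resize(a,None,fx=7,fy=7,interpolation=cv2.INTER_CUBIC),alpha=1.5); cv2.imwrite('pics/w2c.png',a)
```

```text
[268.87998339 127.87034079]
218 87
```

View pics/w2c.png

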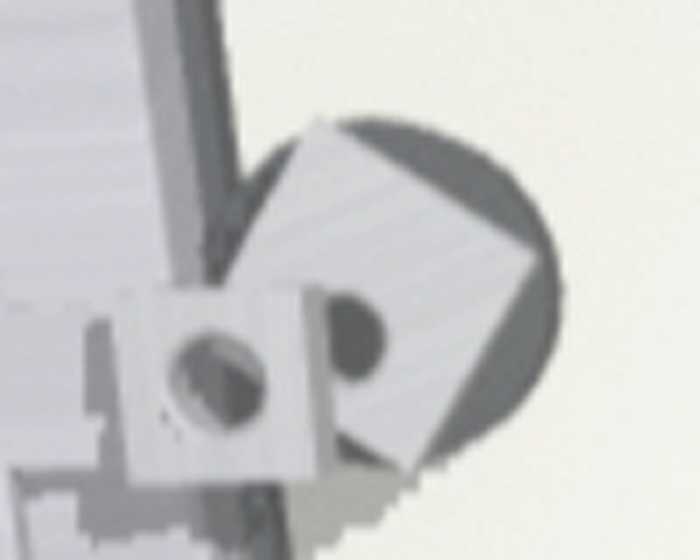

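Run:
```python
from h import *
c=camera('wrist')
f=lambda x,y,z:cp(c,x,y,z,218,87,7)
A,B,C=[f(*p,.04) for p in ((322,117),(538,255),(408,468))]
print(A,B,C,'centre',(A+C)/2,np.linalg.norm(A-B),np.linalg.norm(B-C))
o=f(341,338,.04); print('bore',o,'off',(o-(A+C)/2)*1000, 'diam',np.linalg.norm(f(341,292,.04)-f(341,384,.04)))
print('bore right edge',f(386,338,.04))
print('knuckle',f(217,383,.056))
e=np.array([(120,290),(302,288),(316,478),(132,482)]); print([np.round(f(*p,.056),4) for p in e], sum(f(*p,.056) for p in e)/4)
st();to([.4895,.072,.15],np.radians(-9.3))
```

```text
[0.59459679 0.08852979 0.04      ] [0.62012382 0.06459326 0.04      ] [0.59486894 0.03891775 0.04      ] centre [0.59473287 0.06372377 0.04      ] 0.03499409676517089 0.03601444761497197
bore [0.58980723 0.05880264 0.04      ] off [-4.92563469 -4.92113415  0.        ] diam 0.012914433248584394
bore right edge [0.59615408 0.05755983 0.04      ]
knuckle [0.57493047 0.05628084 0.056     ]
[array([0.5653, 0.0707, 0.056 ]), array([0.5895, 0.0662, 0.056 ]), array([0.585 , 0.0412, 0.056 ]), array([0.5599, 0.0455, 0.056 ])] [0.57491312 0.05591309 0.056     ]
{'t': np.float64(4.8), 'ee_pos': array([ 0.6346, -0.0146,  0.151 ]), 'ee_rot': array([ 3.1402e+00, -1.0000e-04,  1.3766e+00]), 'force': array([-0.4599, -0.1517,  0.1578]), 'grip_width': np.float64(0.0912), 'finger_force': np.float64(0.0), 'ft_torque': array([-0.0669, -0.0618,  0.0388]), 'joint_positions': array([-4.1000e-02,  4.4820e-01,  1.5038e+00, -1.0000e-04,  1.1881e+00,
        1.5330e-01])}
shift [ 0.0759 -0.212   0.0011]
rz for closing line yaw -0.16231562043547265 : -0.061 (deg world 1.829067382813191 )
```

>>> {"method": "step_arm", "body": {
  "plan": [0.019, -0.053, 0, 0, 0, -0.061, 0, 0.038, -0.106, 0, 0, 0, -0.061, 0, 0.057, -0.159, 0, 0, 0, -0.061, 0, 0.0745, -0.2115, 0.02, 0, 0, -0.061, 0, 0.0745, -0.2115, 0.06, 0, 0, -0.061, 0, 0.0745, -0.2115, 0.09, 0, 0, -0.061, 0, 0.0745, -0.2115, 0.113, 0, 0, -0.061, 0, 0.0745, -0.2115, 0.113, 0, 0, -0.061, 0],
  "squeeze": 12
}}

```text
t: 5.8
ee_pos: [0.4889, 0.0706, 0.0647]
ee_rot: [-3.139, 0.001, 1.408]
force: [0.5, -1.2, -0.7]
grip_width: 0.0453
finger_force: 0.0
```

Run:
```python
from h import *
st();to([.490,.071,.066],np.radians(-9.2))
```

```text
{'t': np.float64(5.8), 'ee_pos': array([0.4889, 0.0706, 0.0647]), 'ee_rot': array([-3.1394e+00,  7.0000e-04,  1.4083e+00]), 'force': array([ 0.4518, -1.2371, -0.6782]), 'grip_width': np.float64(0.0453), 'finger_force': np.float64(0.0), 'ft_torque': array([ 0.0254, -0.0938, -0.0179]), 'joint_positions': array([ 1.2020e-01,  3.3470e-01,  1.9448e+00, -1.0000e-04,  8.6440e-01,
        2.8280e-01])}
shift [ 0.0007  0.0014 -0.0018]
rz for closing line yaw -0.16057029118347832 : -0.0038 (deg world 0.11254016025049046 )
```

>>> {"method": "step_arm", "body": {
  "plan": [0, 0, -0.001, 0, 0, 0, -0.4, 0, 0, -0.001, 0, 0, 0, -1, 0, 0, -0.001, 0, 0, 0, -1, 0, 0, -0.001, 0, 0, 0, -1, 0, 0, -0.001, 0, 0, 0, -1, 0, 0, -0.001, 0, 0, 0, -1, 0, 0, -0.001, 0, 0, 0, -1, 0, 0, -0.001, 0, 0, 0, -1]
}}

```text
t: 6.8
ee_pos: [0.4899, 0.0706, 0.066]
ee_rot: [-3.142, 0.0, 1.408]
force: [0.5, -0.3, -0.0]
grip_width: 0.0003
finger_force: 0.0
```

Run:
```python
from h import *
s=st();c=look('wrist','w3.png');marks(c,['cover_grip','cover_knuckle'])
to(np.array([.5045,.0697,s['ee_pos'][2]]),np.radians(-7.2))
```

```text
{'t': np.float64(6.8), 'ee_pos': array([0.4899, 0.0706, 0.066 ]), 'ee_rot': array([-3.1415e+00,  1.0000e-04,  1.4079e+00]), 'force': array([ 0.4966, -0.3191, -0.0373]), 'grip_width': np.float64(0.0003), 'finger_force': np.float64(0.0), 'ft_torque': array([-0.0307, -0.064 ,  0.0271]), 'joint_positions': array([ 1.1990e-01,  3.3330e-01,  1.9427e+00, -1.0000e-04,  8.6570e-01,
        2.8280e-01])}
cover_grip 0.61 [0.4911 0.068  0.0596]
cover_knuckle 0.89 [0.5749 0.0557 0.0562]
shift [0.002  0.0194 0.    ]
rz for closing line yaw -0.12566370614359174 : -0.0711 (deg world 2.1316876606010533 )
```

View pics/w3.png

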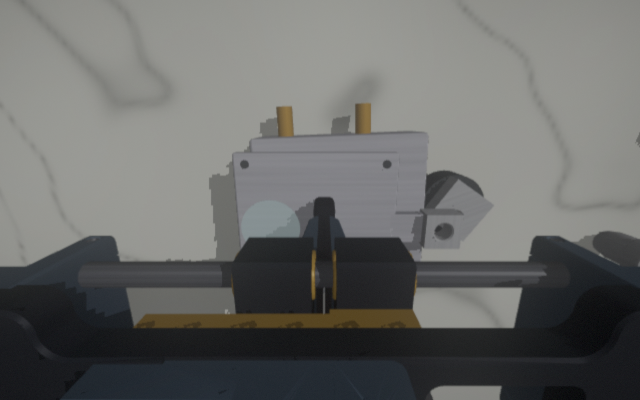

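Run:
```python
from h import *
print(r.tip_reach,[x for x in dir(r) if x[0]!='_'])
c=look('wrist')
ex=np.r_[np.cos(-.161),np.sin(-.161),0]; ey=np.r_[-ex[1],ex[0],0]; g=np.r_[.490,.0705,0]
for z in (.048,.074):
  print(z,[np.round(proj(c,g+np.r_[0,0,z]+sx*.007*ex+sy*.025*ey)).astype(int).tolist() for sx,sy in((-1,-1),(-1,1),(1,1),(1,-1))])
print('tips',[np.round(proj(c,np.r_[.4899,.0706,.052]+sy*.016*ey)) for sy in(-1,1)])
print('grasp z .071',[np.round(proj(c,np.r_[.4899,.0706,.071]+sy*.016*ey)) for sy in(-1,1)])
a=c['img'][180:330,225:425,::-1]
cv2.imwrite('pics/w3c.png',cv2.convertScaleAbs(cv2.resize(a,None,fx=4,fy=4,interpolation=cv2.INTER_CUBIC),alpha=2))
```

```text
0.014 ['MotionError', 'read_state', 'tip_reach']
0.048 [[315, 258], [315, 195], [334, 195], [334, 258]]
0.074 [[314, 275], [314, 205], [336, 205], [335, 275]]
tips [array([324., 249.]), array([324., 208.])]
grasp z .071 [array([324., 261.]), array([324., 217.])]
```

View pics/w3c.png

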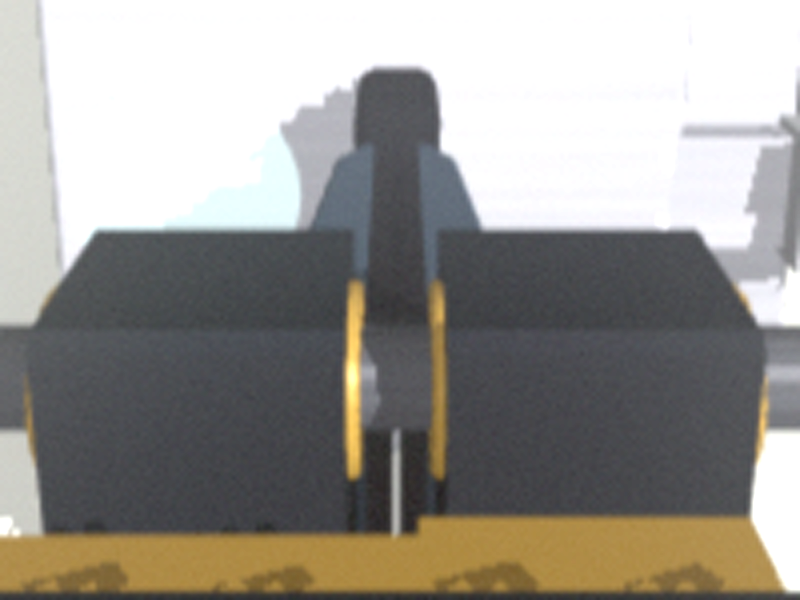

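>>> {"method": "step_arm", "body": {
  "plan": [0, 0.001, 0, 0, 0, 0, -1, 0, 0.002, 0, 0, 0, 0, -1, 0, 0.003, 0, 0, 0, 0, -1, 0, 0.004, 0, 0, 0, 0, -1, 0, 0.005, 0, 0, 0, 0, -1, 0, 0.006, 0, 0, 0, 0, -1, 0, 0.0067, 0, 0, 0, 0, -1, 0, 0.0067, 0, 0, 0, 0, -1]
}}

```text
t: 8.0
ee_pos: [0.4949, 0.0698, 0.066]
ee_rot: [3.142, 0.0, 1.408]
force: [-0.1, 0.2, -0.1]
grip_width: 0.0004
finger_force: 0.0
```

Run:
```python
from h import *
s=st();c=look('wrist','w4.png');marks(c,['cover_grip','cover_knuckle'])
m=masks_of(c,'cover_grip'); print([ (q['p'],np.argwhere(q['region']).min(0),np.argwhere(q['region']).max(0)) for q in m[:1]])
```

```text
{'t': np.float64(8.0), 'ee_pos': array([0.4949, 0.0698, 0.066 ]), 'ee_rot': array([3.1415e+00, 1.0000e-04, 1.4079e+00]), 'force': array([-0.1476,  0.239 , -0.1204]), 'grip_width': np.float64(0.0004), 'finger_force': np.float64(0.0), 'ft_torque': array([-0.0134, -0.0963, -0.0303]), 'joint_positions': array([ 1.171e-01,  3.397e-01,  1.932e+00, -1.000e-04,  8.698e-01,
        2.801e-01])}
cover_grip 0.65 [0.4879 0.0708 0.061 ]
cover_knuckle 0.87 [0.5752 0.0536 0.0569]
[(0.76, array([150, 225]), array([259, 456]))]
```

The cover didn't move and the fingers shut fully. So the real fingertips are about 20 mm shorter than the stated TCP offset, and they closed above the bar. I'll open, go lower in guarded steps and grip again.

>>> {"method": "step_arm", "body": {
  "plan": [0, -0.003, 0, 0, 0, 0, 0, 0, -0.0067, 0, 0, 0, 0, 0, 0, -0.0067, 0, 0, 0, 0, 0, 0, -0.0067, 0.002, 0, 0, 0, 0, 0, -0.0067, 0.005, 0, 0, 0, 0, 0, -0.0067, 0.008, 0, 0, 0, 0, 0, -0.0067, 0.011, 0, 0, 0, 0, 0, -0.0067, 0.0133, 0, 0, 0, 0]
}}

```text
t: 9.2
ee_pos: [0.4898, 0.0706, 0.0558]
ee_rot: [-3.141, 0.0, 1.408]
force: [0.3, 0.2, -0.5]
grip_width: 0.0456
finger_force: 0.0
```

>>> {"method": "step_arm", "body": {
  "plan": [0, 0, 0.0013, 0, 0, 0, 0, 0, 0, 0.0026, 0, 0, 0, 0, 0, 0, 0.004, 0, 0, 0, 0, 0, 0, 0.0053, 0, 0, 0, 0, 0, 0, 0.0066, 0, 0, 0, 0, 0, 0, 0.0066, 0, 0, 0, -1, 0, 0, 0.0066, 0, 0, 0, -1, 0, 0, 0.0066, 0, 0, 0, -1]
}}

```text
t: 10.2
ee_pos: [0.4899, 0.0705, 0.0511]
ee_rot: [3.141, 0.0, 1.408]
force: [0.9, -0.0, -1.1]
grip_width: 0.0185
finger_force: 0.0
```

>>> {"method": "step_arm", "body": {
  "plan": [0, 0, 0, 0, 0, 0, -1, 0, 0, 0, 0, 0, 0, -1, 0, 0, 0, 0, 0, 0, -1, 0, 0, 0, 0, 0, 0, -1, 0, 0, 0, 0, 0, 0, -1, 0, 0, 0, 0, 0, 0, -1, 0, 0, 0, 0, 0, 0, -1, 0, 0, 0, 0, 0, 0, -1]
}}

```text
t: 11.2
ee_pos: [0.49, 0.0706, 0.0511]
ee_rot: [3.141, 0.0, 1.408]
force: [0.6, -0.1, 0.5]
grip_width: 0.0136
finger_force: 12.0
```

>>> {"method": "step_arm", "body": {
  "plan": [0.0004, 0.003, 0, 0, 0, -0.012, -1, 0.0008, 0.0064, 0, 0, 0, -0.024, -1, 0.0012, 0.0096, 0, 0, 0, -0.036, -1, 0.0016, 0.0128, 0, 0, 0, -0.048, -1, 0.002, 0.016, 0, 0, 0, -0.06, -1, 0.0025, 0.0192, 0, 0, 0, -0.071, -1, 0.0025, 0.0192, 0, 0, 0, -0.071, -1, 0.0025, 0.0192, 0, 0, 0, -0.071, -1]
}}

```text
t: 12.2
ee_pos: [0.5044, 0.07, 0.0511]
ee_rot: [-3.141, 0.0, 1.445]
force: [-3.0, -0.1, 4.0]
grip_width: 0.0136
finger_force: 12.0
```

Run:
```python
from h import *
s=st();c=look('wrist','w5.png');marks(c,['cover_knuckle'])
u=proj(c,[.5898,.0588,.056]);print(u)
x0,y0=int(u[0])-50,int(u[1])-40; print(x0,y0)
a=c['img'][y0:y0+80,x0:x0+100,::-1]
cv2.imwrite('pics/w5c.png',cv2.convertScaleAbs(cv2.resize(a,None,fx=7,fy=7,interpolation=cv2.INTER_CUBIC),alpha=1.6))
```

```text
{'t': np.float64(12.2), 'ee_pos': array([0.5044, 0.07  , 0.0511]), 'ee_rot': array([-3.1415e+00,  2.0000e-04,  1.4453e+00]), 'force': array([-2.9658, -0.1357,  3.9513]), 'grip_width': np.float64(0.0136), 'finger_force': np.float64(12.0006), 'ft_torque': array([-0.0865,  0.451 ,  0.0407]), 'joint_positions': array([ 1.1550e-01,  3.7160e-01,  1.9281e+00, -2.0000e-04,  8.4210e-01,
        2.4110e-01])}
cover_knuckle 0.87 [0.5881 0.0587 0.0601]
[453.22038255 240.12178107]
403 200
```

View pics/w5c.png

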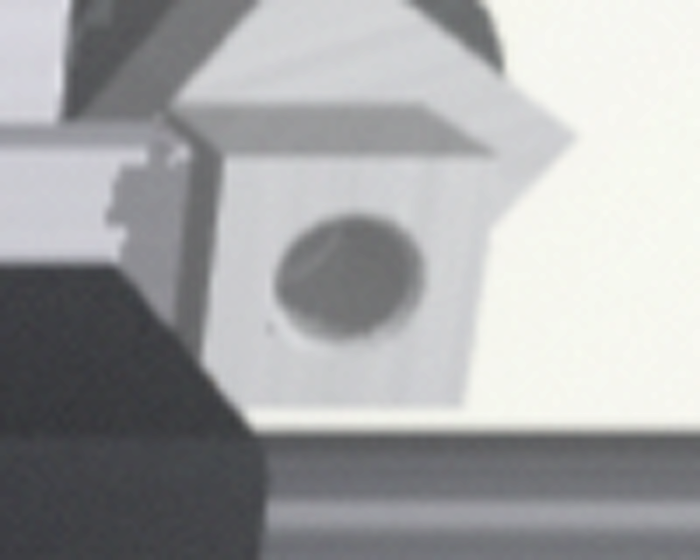

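Run:
```python
from h import *
c=camera('wrist'); print('knuckle',cp(c,350,277,.056,403,200,7))
e=((222,155),(494,157),(464,407),(205,400)); print(sum(cp(c,*p,.056,403,200,7) for p in e[:3:2])/2)
```

```text
knuckle [0.58937548 0.05955965 0.056     ]
[0.58891694 0.05896411 0.056     ]
```

>>> {"method": "step_arm", "body": {
  "plan": [0, 0, 0, 0, 0, 0, -0.5, 0, 0, 0, 0, 0, 0, -0.2, 0, 0, 0, 0, 0, 0, 0, 0, 0, -0.02, 0, 0, 0, 0, 0, 0, -0.06, 0, 0, 0, 0, 0, 0, -0.1, 0, 0, 0, 0, 0, 0, -0.14, 0, 0, 0, 0, 0, 0, -0.16, 0, 0, 0, 0]
}}

```text
t: 13.35
ee_pos: [0.5054, 0.0702, 0.1736]
ee_rot: [3.138, -0.001, 1.445]
force: [0.5, 0.0, -0.2]
grip_width: 0.0452
finger_force: 0.0
```

Run:
```python
from h import *
st()
c=camera('wrist'); marks(c,['cover','cover_knuckle','pin_head'])
M=masks_of(c,'cover_grip'); print(M[0]['p'] if M else None)
t=camera('top')
for n in ('pin_head','rack'):
  m=masks_of(t,n)[0]; u=np.argwhere(m['region'])[:,::-1]
  print(n,m['p'],u.mean(0),len(u),cv2.minAreaRect(u.astype(np.float32)))
  q=cv2.boxPoints(cv2.minAreaRect(u.astype(np.float32))); P=[ray(t,x,.04) for x in q]; print(np.round(P,4).tolist())
to([0.5437,-0.1814,0.18])
```

```text
{'t': np.float64(13.35), 'ee_pos': array([0.5054, 0.0702, 0.1736]), 'ee_rot': array([ 3.1377e+00, -9.0000e-04,  1.4451e+00]), 'force': array([ 0.527 ,  0.0425, -0.2217]), 'grip_width': np.float64(0.0452), 'finger_force': np.float64(0.0), 'ft_torque': array([-0.1046, -0.0815, -0.0024]), 'joint_positions': array([ 0.1156,  0.2398,  1.7629, -0.    ,  1.1348,  0.2413])}
cover 0.64 [0.498  0.0686 0.0369]
cover_knuckle 0.72 [0.5903 0.0601 0.0564]
0.97
pin_head 0.53 [407.54285714 233.5       ] 70 ((407.5000305175781, 233.5), (8.485280990600586, 8.485280990600586), 45.0)
[[0.5464, -0.222, 0.04], [0.557, -0.2334, 0.04], [0.5458, -0.2437, 0.04], [0.5353, -0.2323, 0.04]]
rack 0.57 [404.0619469  234.85076428] 2486 ((405.4017028808594, 234.50267028808594), (33.8499641418457, 85.69718170166016), 84.36931610107422)
[[0.5694, -0.1498, 0.04], [0.5809, -0.3055, 0.04], [0.5196, -0.3074, 0.04], [0.5084, -0.1535, 0.04]]
shift [-0.3259  0.0948 -0.0134]
```

Run:
```python
from h import *
to([0.541,-0.23,0.19],np.radians(4.5))
```

```text
shift [-0.3907  0.0993 -0.0267]
rz for closing line yaw 0.07853981633974483 : -0.3901 (deg world 11.701558174754839 )
```

>>> {"method": "step_arm", "body": {
  "plan": [-0.07, 0.018, -0.02, 0, 0, -0.1, 0, -0.14, 0.036, -0.0267, 0, 0, -0.2, 0, -0.21, 0.054, -0.0267, 0, 0, -0.3, 0, -0.28, 0.072, -0.0267, 0, 0, -0.39, 0, -0.35, 0.09, -0.0267, 0, 0, -0.39, 0, -0.39, 0.099, -0.0267, 0, 0, -0.39, 0, -0.39, 0.099, -0.0267, 0, 0, -0.39, 0, -0.39, 0.099, -0.0267, 0, 0, -0.39, 0]
}}

```text
t: 14.75
ee_pos: [0.541, -0.2285, 0.1905]
ee_rot: [-3.14, -0.001, 1.649]
force: [-0.1, 0.7, 0.0]
grip_width: 0.0457
finger_force: 0.0
```

Run:
```python
from h import *
st();c=look('wrist','w6.png'); marks(c,['pin_head','rack','ball_pin_head'])
u=proj(c,[.5415,-.18,.09]); print(u)
cv2.imwrite('pics/w6c.png',cv2.convertScaleAbs(cv2.resize(c['img'][120:260,220:420,::-1],None,fx=4,fy=4,interpolation=cv2.INTER_CUBIC),alpha=1.6))
```

```text
{'t': np.float64(14.75), 'ee_pos': array([ 0.541 , -0.2285,  0.1905]), 'ee_rot': array([-3.1403e+00, -1.3000e-03,  1.6494e+00]), 'force': array([-0.0697,  0.742 ,  0.0495]), 'grip_width': np.float64(0.0457), 'finger_force': np.float64(0.0), 'ft_torque': array([ 0.0225, -0.1051, -0.0176]), 'joint_positions': array([-4.1960e-01,  3.4950e-01,  1.5587e+00,  6.0000e-04,  1.2352e+00,
       -4.9840e-01])}
pin_head 0.73 [ 0.5368 -0.179   0.0789]
ball_pin_head 0.47 [ 0.5452 -0.2337  0.0555]
[328.54147739 151.1587971 ]
```

View pics/w6c.png

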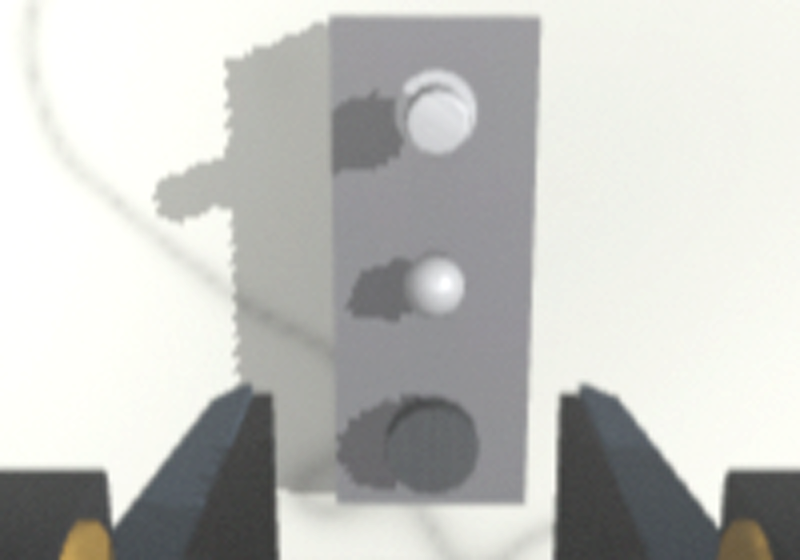

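Run:
```python
from h import *
c=camera('wrist'); p=cp(c,437,120,.094,220,120,4); print(p)
print('collar centre', cp(c,437,108,.064,220,120,4), 'rack mid', (cp(c,330,15,.04,220,120,4)+cp(c,526,502,.04,220,120,4))/2)
a,b=cp(c,330,15,.04,220,120,4),cp(c,335,500,.04,220,120,4); d=a-b; print(np.degrees(np.arctan2(-d[0],d[1])))
a,b=cp(c,540,15,.04,220,120,4),cp(c,526,500,.04,220,120,4); d=a-b; print(np.degrees(np.arctan2(-d[0],d[1])))
to([p[0],p[1],.14])
to([p[0],p[1],.063])
```

```text
[ 0.54207798 -0.17796445  0.094     ]
collar centre [ 0.54258908 -0.17749968  0.064     ] rack mid [ 0.54641092 -0.22823629  0.04      ]
4.072438240421669
4.591960669997978
shift [0.0669 0.0062 0.0684]
shift [0.0669 0.0062 0.1711]
```

>>> {"method": "step_arm", "body": {
  "plan": [0.067, 0.006, 0, 0, 0, 0, 0, 0.067, 0.006, 0.05, 0, 0, 0, 0, 0.067, 0.006, 0.09, 0, 0, 0, 0, 0.067, 0.006, 0.12, 0, 0, 0, 0, 0.067, 0.006, 0.145, 0, 0, 0, 0, 0.067, 0.006, 0.16, 0, 0, 0, 0, 0.067, 0.006, 0.17, 0, 0, 0, -0.3, 0.067, 0.006, 0.17, 0, 0, 0, -0.6],
  "squeeze": 30
}}

```text
t: 16.0
ee_pos: [0.542, -0.1788, 0.0636]
ee_rot: [-3.141, -0.0, 1.649]
force: [0.6, -0.2, 0.4]
grip_width: 0.0281
finger_force: 0.0
```

>>> {"method": "step_arm", "body": {
  "plan": [0, 0, 0, 0, 0, 0, -1, 0, 0, 0, 0, 0, 0, -1, 0, 0, 0, 0, 0, 0, -1, 0, 0, 0, 0, 0, 0, -1, 0, 0, 0, 0, 0, 0, -1, 0, 0, 0, 0, 0, 0, -1, 0, 0, 0, 0, 0, 0, -1, 0, 0, 0, 0, 0, 0, -1]
}}

```text
t: 17.0
ee_pos: [0.5424, -0.1791, 0.0642]
ee_rot: [3.14, 0.001, 1.649]
force: [0.3, -0.9, 4.9]
grip_width: 0.0151
finger_force: 30.0
```

>>> {"method": "step_arm", "body": {
  "plan": [0, 0, -0.01, 0, 0, 0, -1, 0, 0, -0.03, 0, 0, 0, -1, 0, 0, -0.06, 0, 0, 0, -1, 0, 0, -0.09, 0, 0, 0, -1, 0, 0, -0.11, 0, 0, 0, -1, 0, 0, -0.12, 0, 0, 0, -1, 0, 0, -0.12, 0, 0, 0, -1, 0, 0, -0.12, 0, 0, 0, -1]
}}

```text
t: 18.0
ee_pos: [0.5414, -0.1787, 0.1528]
ee_rot: [-3.14, -0.001, 1.649]
force: [0.2, -0.3, 0.1]
grip_width: 0.0149
finger_force: 30.0
```

Run:
```python
from h import *
s=st(); c=look('wrist','w7.png'); marks(c,['pin_head','pin_foot'])
t=look('scene'); marks(t,['pin_head','pin_foot','cover_knuckle'])
to([.5895,.059,s['ee_pos'][2]])
```

```text
{'t': np.float64(18.0), 'ee_pos': array([ 0.5414, -0.1787,  0.1528]), 'ee_rot': array([-3.1399e+00, -6.0000e-04,  1.6493e+00]), 'force': array([ 0.1763, -0.3008,  0.1446]), 'grip_width': np.float64(0.0149), 'finger_force': np.float64(29.9988), 'ft_torque': array([ 0.004 , -0.1257,  0.0253]), 'joint_positions': array([-3.3900e-01,  3.5080e-01,  1.6566e+00, -1.0000e-04,  1.1360e+00,
       -4.1750e-01])}
pin_head 0.76 [ 0.5365 -0.1808  0.173 ]
pin_foot 0.82 [ 0.5391 -0.1819  0.1053]
pin_head 0.57 [ 0.5438 -0.1798  0.1679]
pin_head 0.25 [ 0.5485 -0.2293  0.0536]
pin_foot 0.63 [ 0.5424 -0.1808  0.1025]
cover_knuckle 0.7 [0.5906 0.0587 0.0588]
shift [0.3113 0.0882 0.0008]
```

>>> {"method": "step_arm", "body": {
  "plan": [0.04, 0.011, 0, 0, 0, 0, -1, 0.11, 0.03, 0, 0, 0, 0, -1, 0.18, 0.05, 0, 0, 0, 0, -1, 0.25, 0.07, 0, 0, 0, 0, -1, 0.29, 0.082, 0, 0, 0, 0, -1, 0.311, 0.088, 0, 0, 0, 0, -1, 0.311, 0.088, 0.02, 0, 0, 0, -1, 0.311, 0.088, 0.04, 0, 0, 0, -1]
}}

```text
t: 19.35
ee_pos: [0.5888, 0.0575, 0.1223]
ee_rot: [-3.14, 0.001, 1.648]
force: [0.3, -0.1, -0.8]
grip_width: 0.0151
finger_force: 30.0
```

Run:
```python
from h import *
s=st(); c=look('wrist'); marks(c,['pin_head','pin_foot','cover_knuckle'])
x=look('scene'); marks(x,['pin_foot','cover_knuckle'])
q=look('top'); marks(q,['pin_head','cover_knuckle'])
cv2.imwrite('pics/s8.png',cv2.resize(np.hstack([c['img'][160:310,230:430,::-1],]),None,fx=4,fy=4,interpolation=cv2.INTER_CUBIC))
```

```text
{'t': np.float64(19.35), 'ee_pos': array([0.5888, 0.0575, 0.1223]), 'ee_rot': array([-3.1404e+00,  7.0000e-04,  1.6484e+00]), 'force': array([ 0.309 , -0.1317, -0.849 ]), 'grip_width': np.float64(0.0151), 'finger_force': np.float64(29.9985), 'ft_torque': array([-0.0608, -0.0821,  0.0271]), 'joint_positions': array([ 7.8300e-02,  4.0840e-01,  1.6485e+00, -8.0000e-04,  1.0859e+00,
        1.1000e-03])}
pin_head 0.86 [0.586  0.0572 0.1385]
pin_foot 0.57 [0.5862 0.0533 0.0744]
cover_knuckle 0.59 [0.5912 0.0575 0.0567]
pin_foot 0.39 [0.5914 0.0567 0.0751]
cover_knuckle 0.69 [0.5923 0.0581 0.055 ]
cover_knuckle 0.54 [0.5021 0.0705 0.0382]
cover_knuckle 0.68 [0.5882 0.0564 0.0566]
```

View pics/s8.png

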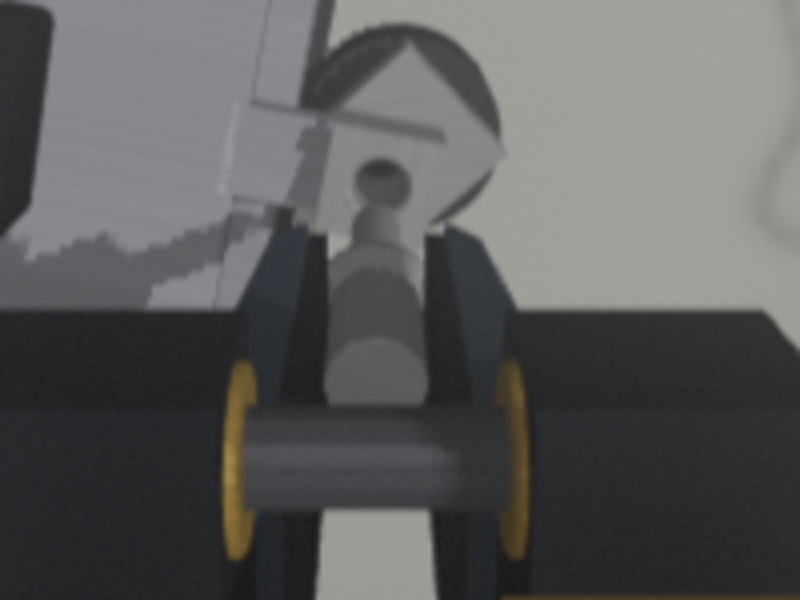

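Run:
```python
from h import *
c=camera('wrist'); f=lambda x,y,z:np.round(cp(c,x,y,z,230,160,4),4)
print('kn',f(383,187,.056),'headtop',f(376,372,.153),f(376,372,.1515),'shank line x at foot z.075:',f(377,200,.0735))
for P in ([.5888,.0575,.153],[.5888,.0575,.0735],[.5888,.0575,.12]): print((proj(c,P)-[230,160])*4)
```

```text
kn [0.5909 0.0599 0.056 ] headtop [0.5891 0.0607 0.153 ] [0.5892 0.06   0.1515] shank line x at foot z.075: [0.5893 0.0622 0.0735]
[370.68852777 390.31120275]
[371.4194651  218.91732539]
[371.06103797 302.97161993]
```

>>> {"method": "step_arm", "body": {
  "plan": [0.0012, 0.0021, 0, 0, 0, 0, -1, 0.0012, 0.0021, 0.008, 0, 0, 0, -1, 0.0012, 0.0021, 0.015, 0, 0, 0, -1, 0.0012, 0.0021, 0.02, 0, 0, 0, -1, 0.0012, 0.0021, 0.024, 0, 0, 0, -1, 0.0012, 0.0021, 0.028, 0, 0, 0, -1, 0.0012, 0.0021, 0.032, 0, 0, 0, -1, 0.0012, 0.0021, 0.035, 0, 0, 0, -1]
}}

```text
t: 20.9
ee_pos: [0.5909, 0.0597, 0.0972]
ee_rot: [-3.141, 0.0, 1.649]
force: [0.3, 0.2, -0.9]
grip_width: 0.0151
finger_force: 30.0
```

>>> {"method": "step_arm", "body": {
  "plan": [0, 0, 0.002, 0, 0, 0, -1, 0, 0, 0.004, 0, 0, 0, -1, 0, 0, 0.006, 0, 0, 0, -1, 0, 0, 0.008, 0, 0, 0, -1, 0, 0, 0.01, 0, 0, 0, -1, 0, 0, 0.012, 0, 0, 0, -1, 0, 0, 0.014, 0, 0, 0, -1, 0, 0, 0.016, 0, 0, 0, -1]
}}

```text
t: 21.9
ee_pos: [0.5909, 0.0598, 0.0853]
ee_rot: [-3.141, 0.0, 1.649]
force: [-0.6, -1.0, -0.3]
grip_width: 0.0151
finger_force: 30.0
```

>>> {"method": "step_arm", "body": {
  "plan": [0, 0, 0.002, 0, 0, 0, -1, 0, 0, 0.004, 0, 0, 0, -1, 0, 0, 0.006, 0, 0, 0, -1, 0, 0, 0.008, 0, 0, 0, -1, 0, 0, 0.01, 0, 0, 0, -1, 0, 0, 0.012, 0, 0, 0, -1, 0, 0, 0.014, 0, 0, 0, -1, 0, 0, 0.016, 0, 0, 0, -1]
}}

```text
t: 22.9
ee_pos: [0.5909, 0.0597, 0.0733]
ee_rot: [-3.141, 0.0, 1.649]
force: [-1.1, -1.2, -0.6]
grip_width: 0.0152
finger_force: 30.0
```

>>> {"method": "step_arm", "body": {
  "plan": [0, 0, 0.002, 0, 0, 0, -1, 0, 0, 0.004, 0, 0, 0, -1, 0, 0, 0.006, 0, 0, 0, -1, 0, 0, 0.008, 0, 0, 0, -1, 0, 0, 0.01, 0, 0, 0, -1, 0, 0, 0.012, 0, 0, 0, -1, 0, 0, 0.014, 0, 0, 0, -1, 0, 0, 0.016, 0, 0, 0, -1]
}}

```text
t: 23.9
ee_pos: [0.5909, 0.0597, 0.0613]
ee_rot: [-3.141, 0.0, 1.649]
force: [-1.3, -1.2, 0.8]
grip_width: 0.0154
finger_force: 30.0
```

Run:
```python
from h import *
s=st(); c=look('wrist'); marks(c,['pin_head','cover_knuckle'])
x=look('scene'); marks(x,['pin_head'])
```

```text
{'t': np.float64(23.9), 'ee_pos': array([0.5909, 0.0597, 0.0613]), 'ee_rot': array([-3.1415e+00,  1.0000e-04,  1.6493e+00]), 'force': array([-1.2663, -1.2061,  0.7608]), 'grip_width': np.float64(0.0154), 'finger_force': np.float64(30.0007), 'ft_torque': array([-0.2702,  0.1941, -0.0238]), 'joint_positions': array([ 8.1400e-02,  4.7120e-01,  1.7179e+00, -1.0000e-04,  9.5260e-01,
        3.0000e-03])}
pin_head 0.63 [0.5889 0.0604 0.0745]
pin_head 0.6 [0.506  0.0722 0.0577]
pin_head 0.41 [0.5956 0.061  0.0763]
```

Nearly home, so I'll feel down in 0.4 mm rows.

>>> {"method": "step_arm", "body": {
  "plan": [0, 0, 0.0005, 0, 0, 0, -1, 0, 0, 0.001, 0, 0, 0, -1, 0, 0, 0.0015, 0, 0, 0, -1, 0, 0, 0.002, 0, 0, 0, -1, 0, 0, 0.0025, 0, 0, 0, -1, 0, 0, 0.003, 0, 0, 0, -1, 0, 0, 0.003, 0, 0, 0, -1, 0, 0, 0.003, 0, 0, 0, -1]
}}

```text
t: 25.15
ee_pos: [0.591, 0.0597, 0.0594]
ee_rot: [3.141, 0.0, 1.649]
force: [-2.5, -2.5, 4.9]
grip_width: 0.0153
finger_force: 30.0
```

>>> {"method": "step_arm", "body": {
  "plan": [0, 0, 0.0003, 0, 0, 0, -1, 0, 0, 0.0006, 0, 0, 0, -1, 0, 0, 0.0009, 0, 0, 0, -1, 0, 0, 0.0009, 0, 0, 0, -1, 0, 0, 0.0009, 0, 0, 0, -1, 0, 0, 0.0009, 0, 0, 0, -1, 0, 0, 0.0009, 0, 0, 0, -1, 0, 0, 0.0009, 0, 0, 0, -1]
}}

```text
t: 26.15
ee_pos: [0.591, 0.0597, 0.0593]
ee_rot: [3.141, 0.0, 1.649]
force: [-4.9, -1.8, 8.2]
grip_width: 0.0151
finger_force: 30.0
```

>>> {"method": "step_arm", "body": {
  "plan": [0, 0, 0.0004, 0, 0, 0, -1, 0, 0, 0.0008, 0, 0, 0, -1, 0, 0, 0.0012, 0, 0, 0, -1, 0, 0, 0.0012, 0, 0, 0, -1, 0, 0, 0.0012, 0, 0, 0, -1, 0, 0, 0.0006, 0, 0, 0, -1, 0, 0, 0, 0, 0, 0, -1, 0, 0, -0.0006, 0, 0, 0, -1]
}}

```text
t: 27.15
ee_pos: [0.591, 0.0597, 0.0594]
ee_rot: [3.141, 0.0, 1.649]
force: [-3.4, -2.4, 3.9]
grip_width: 0.0151
finger_force: 30.0
```

Run:
```python
from h import *
st(); c=look('wrist','w9.png')
M=masks_of(c,'cover')
print(len(M),M[0]['p'] if M else 0); marks(c,['cover','cover_knuckle'])
x=look('scene','s9.png'); marks(x,['cover','cover_grip','cover_knuckle','pin_head'])
```

```text
{'t': np.float64(27.15), 'ee_pos': array([0.591 , 0.0597, 0.0594]), 'ee_rot': array([3.1412e+00, 1.0000e-04, 1.6493e+00]), 'force': array([-3.4087, -2.3735,  3.8753]), 'grip_width': np.float64(0.0151), 'finger_force': np.float64(30.0122), 'ft_torque': array([-0.4927,  0.4378,  0.0233]), 'joint_positions': array([ 8.1400e-02,  4.7320e-01,  1.7203e+00, -2.0000e-04,  9.4780e-01,
        3.0000e-03])}
1 0.83
cover 0.62 [0.496  0.0687 0.0362]
cover 0.68 [0.5009 0.0699 0.0369]
cover_grip 0.6 [0.5068 0.0675 0.0595]
cover_knuckle 0.66 [0.59   0.0573 0.0577]
pin_head 0.67 [ 0.5551 -0.2793  0.053 ]
pin_head 0.38 [0.5959 0.0612 0.0711]
```

>>> {"method": "step_arm", "body": {
  "plan": [0, 0, 0, 0, 0, 0, -0.6, 0, 0, 0, 0, 0, 0, -0.4, 0, 0, 0, 0, 0, 0, -0.2, 0, 0, 0, 0, 0, 0, -0.2, 0, 0, 0, 0, 0, 0, -0.2, 0, 0, -0.02, 0, 0, 0, -0.2, 0, 0, -0.06, 0, 0, 0, -0.2, 0, 0, -0.12, 0, 0, 0, -0.2]
}}

```text
t: 28.6
ee_pos: [0.5903, 0.0597, 0.1498]
ee_rot: [-3.14, 0.0, 1.649]
force: [0.6, 0.3, -0.4]
grip_width: 0.0365
finger_force: 0.0
```

Run:
```python
from h import *
st(); to([.49,.0,.27])
```

```text
{'t': np.float64(28.6), 'ee_pos': array([0.5903, 0.0597, 0.1498]), 'ee_rot': array([-3.1397e+00,  1.0000e-04,  1.6493e+00]), 'force': array([ 0.6448,  0.2917, -0.4457]), 'grip_width': np.float64(0.0365), 'finger_force': np.float64(0.0), 'ft_torque': array([ 0.0088, -0.1282,  0.0114]), 'joint_positions': array([ 8.1500e-02,  3.8820e-01,  1.6058e+00, -1.0000e-04,  1.1495e+00,
        3.0000e-03])}
shift [-0.0689 -0.1399 -0.16  ]
```

Moving up and aside to check the seating and the cover's squareness by numbers, since the picture views are used up.

>>> {"method": "step_arm", "body": {
  "plan": [0, 0, -0.04, 0, 0, 0, -0.2, 0, 0, -0.08, 0, 0, 0, -0.2, -0.02, -0.03, -0.12, 0, 0, 0, -0.2, -0.05, -0.05, -0.15, 0, 0, 0, -0.2, -0.07, -0.07, -0.15, 0, 0, 0, -0.2, -0.07, -0.07, -0.15, 0, 0, 0, -0.2, -0.07, -0.07, -0.15, 0, 0, 0, -0.2, -0.07, -0.07, -0.15, 0, 0, 0, -0.2]
}}

```text
t: 29.6
ee_pos: [0.5428, 0.0039, 0.2605]
ee_rot: [-3.14, -0.0, 1.65]
force: [0.5, 0.1, 0.1]
grip_width: 0.0367
finger_force: 0.0
```

Run:
```python
from h import *
st(); c=look('wrist','w10.png'); marks(c,['pin_head','cover','cover_grip','cover_knuckle'])
for n,z in (('cover_grip',.074),):
  for m in masks_of(c,n)[:1]:
    g=cv2.cvtColor(c['img'],cv2.COLOR_RGB2GRAY)
    u=proj(c,[.5045,.0697,.074]).astype(int); print('grip px',u)
    w=np.zeros_like(g); w[u[1]-28:u[1]+29,u[0]-14:u[0]+15]=1
    k=((g<60)&(w>0)).astype(np.uint8); n_,lab,stt,ct=cv2.connectedComponentsWithStats(k); i=1+np.argmax(stt[1:,4]); 
    rc=cv2.minAreaRect(np.argwhere(lab==i)[:,::-1].astype(np.float32)); q=cv2.boxPoints(rc); P=np.array([ray(c,x,.074)[:2] for x in q])
    e=P-np.roll(P,1,0); j=np.argmax(np.linalg.norm(e,axis=1)); v=e[j]; print(stt[i],'bar len',np.linalg.norm(e,axis=1),'yaw',(np.degrees(np.arctan2(v[1],v[0]))%180)-90,'ctr',P.mean(0))
s=look('scene'); marks(s,['pin_head','pin_foot','cover','objective_mid','vial_mid','ball_pin_head','thumb_screw_head'])
t=look('top'); marks(t,['pin_head','cover_grip'])
# line fits of cover/stage edges
e=cv2.createLineSegmentDetector().detect(cv2.cvtColor(c['img'],cv2.COLOR_RGB2GRAY))[0][:,0]
for l in e:
  if np.hypot(l[2]-l[0],l[3]-l[1])>22:
    a,b=ray(c,l[:2],.045)[:2],ray(c,l[2:],.045)[:2]
    if np.linalg.norm((a+b)/2-[.51,.07])<.09: print(np.round(a,3),np.round(b,3),'yaw',round((np.degrees(np.arctan2(*(b-a)[::-1]))+45)%90-45,1))
```

```text
{'t': np.float64(29.6), 'ee_pos': array([0.5428, 0.0039, 0.2605]), 'ee_rot': array([-3.1401e+00, -3.0000e-04,  1.6499e+00]), 'force': array([0.5157, 0.0783, 0.0715]), 'grip_width': np.float64(0.0367), 'finger_force': np.float64(0.0), 'ft_torque': array([-0.0468, -0.1344, -0.0045]), 'joint_positions': array([-1.4100e-02,  2.3960e-01,  1.5390e+00,  2.0000e-04,  1.3646e+00,
       -9.3300e-02])}
pin_head 0.62 [0.5878 0.0593 0.0759]
cover 0.8 [0.4974 0.0709 0.0374]
cover_grip 0.86 [0.5052 0.0673 0.0592]
cover_knuckle 0.75 [0.5873 0.0575 0.0578]
grip px [297 128]
[291 109  15  39 380] bar len [0.01311793 0.04675632 0.01267574 0.04681874] yaw -7.131059462111736 ctr [0.50431251 0.06923904]
pin_head 0.47 [ 0.7504 -0.1437  0.0256]
pin_head 0.45 [0.5931 0.0602 0.0732]
cover 0.5 [0.5898 0.0605 0.054 ]
objective_mid 0.79 [ 0.7456 -0.0048  0.0211]
vial_mid 0.88 [ 0.7459 -0.1405  0.0203]
ball_pin_head 0.61 [ 0.548  -0.2286  0.0524]
ball_pin_head 0.23 [5.036e-01 7.350e-02 1.000e-04]
thumb_screw_head 0.55 [ 0.5519 -0.2802  0.0538]
[0.513 0.091] [0.507 0.046] yaw -7.2
[0.576 0.12 ] [0.571 0.084] yaw -7.6
[0.567 0.074] [0.572 0.119] yaw -6.2
[0.567 0.049] [0.563 0.014] yaw -7.3
[0.491 0.046] [0.496 0.09 ] yaw -7.2
[0.446 0.128] [0.433 0.026] yaw -7.2
[0.435 0.023] [0.536 0.01 ] yaw -7.1
[0.54  0.131] [0.57  0.127] yaw -6.4
```

The cover is square at -7.2°, matching the stage. The pin head reads about 0.074 to 0.076 m high, which is home, and everything else is standing.

```bash
python3 -c "
from station import order
print(order.finish_job())"
```

```text
the job is handed in; nothing more can be done
None
```

I handed the job in at about 30 s: the cover lies square on the stage (both at -7.2°), and the round-headed pin is through the knuckle and bush with its collar seated, wrist force reading at most about 8 N after each step, and the gripper let go and moved clear; the other two pins, the objective and the vial showed in place in the last camera check.

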